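# Put the whiteboard kit back in its desk caddy

## Robot

A 7-joint arm with a two-finger parallel gripper is mounted at the origin on the work surface. World frame = base frame: x ahead of the robot, y to its left, z up, the work surface at z = 0. Lengths are in mm, angles in rad, forces in N, time in s.
With the tool pointing down it reaches from about 425 to 1025 mm from the base axis. Payload 9.4 kg.
Tool frame: the origin (TCP) lies midway between the tips of the shut fingers; the grasp point (between the pads) lies 19 mm behind it; z points along the fingers, y is the line along which they close (so a half turn about z gives the same grasp; the last joint's range is limited). The gripper opens to 93 mm and grips with 3 to 60 N. Pads are 15 mm wide; open, the fingers measure 128 mm over their backs; the gripper's body (75 mm by 188 mm) begins 65 mm behind the grasp point.
Start: joints at [-1.305, 0.599, -0.003, 1.599, 0.002, 0.943, -0.08], TCP at [243.696, 682.815, 218.618] pointing down, gripper open.
Joint ranges: [-2.57, 2.57], [-0.35, 1.97], [-1.29, 1.29], [0.11, 2.56], [-1.05, 4.19], [0.11, 1.86], [-2.63, 2.63]. Speed limits (rad/s): [2.22, 2.22, 3.01, 3.01, 3.14, 3.14, 3.14].

## Interface

Orientations are given as a unit quaternion [w, x, y, z].
In Python, from plant import ctrl gives the robot as it stands.
- The arm moves only by the tool drive_tool, never from a script. Its arguments are lists of equal length, an entry for each row: "xyz": the shift along the tool's x, y, z normalised to -1 to 1, where 1 is 0.25 m, a list of three; "dr": the turn, a rotation vector about the tool's x, y, z normalised to -1 to 1, where 1 is 30 degrees, a list of three; "fingers": the closure, from 0 (fully open) to 1 (shut). In form: {"xyz": [[dx, dy, dz], ...], "dr": [[wx, wy, wz], ...], "fingers": [fingers, ...]}. A call has 1 to 12 rows; each row is the pose to reach, as a shift and turn from the pose commanded when the call began, along the tool's axes at that moment; what a row does not reach only later rows make up. A row lasts 1/8 s, in which the tool goes at most 62.5 mm and 10.7 degrees, less where a joint would pass 70% of its speed; a pose out of reach is approached as far as the arm can. A call with a number of a shift or a turn outside -1 to 1 is refused whole. A call with a gripper value outside its range is refused whole. The fingers move at their own pace and stop on an object; "squeeze" is the grip in N (left out, the last holds). Time passes only in rows, so rows that repeat a pose let the fingers close. It gives the time, the measured TCP pose, the force, the opening and the grip force at its end, in the units of the state.
- ctrl.sense(): the state, without advancing time (a new reading comes with each control period).
- ctrl.snapshot(name): name is "scene" or "side" or "wrist"; returns a dict with "pixels" (420x560x3 uint8, red, green, blue), "vertical_fov" (degrees; the focal length in pixels is half the picture's height over the tangent of half this angle, whatever the lens; pixels are square), "cx", "cy" (the principal point, pixels), "extrinsics" (4x4, takes a point from camera to world coordinates); the wrist camera has in their place "tool_from_camera" (4x4, takes a point from camera to tool coordinates, whose origin is the TCP and whose axes are the flange's). Camera axes: x right, y down, z forward; pixel columns grow to the right and rows downward; lengths in mm; the calibration is good to about 2 mm. A picture is of the moment at which its call begins: read the wrist's pose just before it. There is no depth.
- ctrl.job_done(): hands the job in; it is judged then, once.
Trained networks look in a picture, given as the dict that the camera call returned (one of the last four; its "shot" number tells which), for a name from the list of things; names that differ only in an ending like _2 or _b are one class to them, and where a whole thing is asked for, a point or a joint stands for the part that bears it (a point fixed in the world has none). Each returns a list of dicts, best first, with "p" (0 to 1); they miss things now and then, are a little off and sometimes report something else, mostly with a low value. They report only what shows in the picture. A call takes as long as a camera call.
- ctrl.spot_in(name, picture): "pixel" ([column, row] in pixels, amid what is visible of it).
The state is a dict: "time": time; "joint_positions": joint angles; "qvel": joint speeds; "tau": joint torques, N m; "position": TCP position; "tool_rot": TCP orientation; "contact_force": force on the tool from outside, world axes, zero at the start; "moment": the same for the moment, N m; "width": finger opening in mm; "finger_force": force on a finger pad.
Only numpy, scipy, OpenCV 4.12 (cv2) and the standard library are available. Lean on these libraries where they do the work, as an engineer would, in place of code of your own. Each camera call takes 0.05 s, during which the arm holds its last target. There are 200 camera calls.

## Task

Put the whiteboard kit away in the desk caddy: the three white-barrelled dry-wipe markers and the yellow eraser, each lying flat inside the tray of its own colour (the eraser felt side down in the yellow one). Lay them in rather than dropping them. The black-barrelled permanent markers with the same cap colours do not belong: leave them lying where they are.

Things in the scene. Friction and masses are not known exactly. Their poses are not given: they have to be found in the camera images.
- marker_red: dry-wipe marker, WHITE square barrel (edges rounded) with red cap and red end plug, lying on the mat. 118 x 20 x 20 mm (4 mm nib on the cap end not counted); origin at the middle of the marker, x along its length towards the cap. About 35 g; grip it across its 20 mm width.
- marker_green: dry-wipe marker, WHITE square barrel (edges rounded) with green cap and green end plug, lying on the mat. 118 x 20 x 20 mm (4 mm nib on the cap end not counted); origin at the middle of the marker, x along its length towards the cap. About 35 g; grip it across its 20 mm width.
- marker_blue: dry-wipe marker, WHITE square barrel (edges rounded) with blue cap and blue end plug, lying on the mat. 118 x 20 x 20 mm (4 mm nib on the cap end not counted); origin at the middle of the marker, x along its length towards the cap. About 35 g; grip it across its 20 mm width.
- eraser: board eraser, 100 x 36 x 30 mm (x, y, z): yellow plastic body over a 10 mm dark blue felt pad, felt down. Origin at the centre of the felt underside, x along its length, z up. About 60 g; grip it across its 36 mm width.
- tray_red: red plastic tray, one of four alike compartments standing side by side in the wooden caddy, fixed. Outer 148 x 58 x 11 mm (x, y, z), walls 2 mm, so inside 144 x 54 mm; inner floor 2 mm above the origin, rim 11 mm above it. Origin at the centre of its underside, x along its length, z up. Neighbouring trays are 66 mm apart, centre to centre.
- tray_green: green plastic tray, one of four alike compartments standing side by side in the wooden caddy, fixed. Outer 148 x 58 x 11 mm (x, y, z), walls 2 mm, so inside 144 x 54 mm; inner floor 2 mm above the origin, rim 11 mm above it. Origin at the centre of its underside, x along its length, z up. Neighbouring trays are 66 mm apart, centre to centre.
- tray_blue: blue plastic tray, one of four alike compartments standing side by side in the wooden caddy, fixed. Outer 148 x 58 x 11 mm (x, y, z), walls 2 mm, so inside 144 x 54 mm; inner floor 2 mm above the origin, rim 11 mm above it. Origin at the centre of its underside, x along its length, z up. Neighbouring trays are 66 mm apart, centre to centre.
- tray_yellow: yellow plastic tray, one of four alike compartments standing side by side in the wooden caddy, fixed. Outer 148 x 58 x 11 mm (x, y, z), walls 2 mm, so inside 144 x 54 mm; inner floor 2 mm above the origin, rim 11 mm above it. Origin at the centre of its underside, x along its length, z up. Neighbouring trays are 66 mm apart, centre to centre.
- permanent_red: look-alike that does not belong: permanent marker, BLACK barrel with red cap and end plug, 118 x 20 x 20 mm, origin at its middle, x along its length towards the cap.
- permanent_blue: look-alike that does not belong: permanent marker, BLACK barrel with blue cap and end plug, 118 x 20 x 20 mm, origin at its middle, x along its length towards the cap.

How it is judged (in metres and radians):
At the end, for the whole second after the job is handed in: Released, at rest and flat in the tray of its own colour: markers with their middle within 15 mm along and 19 mm across of its centre, the eraser within 24 and 12 mm, felt down; heights within 3 mm, lengths within 20 degrees of the tray's (x of marker_red in the frame of tray_red between -0.015 and 0.015 m and y of marker_red in the frame of tray_red between -0.019 and 0.019 m and z of marker_red in the frame of tray_red between 0.008 and 0.015 m and angle between the x axis of marker_red and the x axis of tray_red, either way round below 0.35 rad and linear speed of each of marker_red, marker_green, marker_blue, eraser below 0.02 m/s and x of marker_green in the frame of tray_green between -0.015 and 0.015 m and y of marker_green in the frame of tray_green between -0.019 and 0.019 m and z of marker_green in the frame of tray_green between 0.008 and 0.015 m and angle between the x axis of marker_green and the x axis of tray_green, either way round below 0.35 rad and x of marker_blue in the frame of tray_blue between -0.015 and 0.015 m and y of marker_blue in the frame of tray_blue between -0.019 and 0.019 m and z of marker_blue in the frame of tray_blue between 0.008 and 0.015 m and angle between the x axis of marker_blue and the x axis of tray_blue, either way round below 0.35 rad and x of eraser in the frame of tray_yellow between -0.024 and 0.024 m and y of eraser in the frame of tray_yellow between -0.012 and 0.012 m and z of eraser in the frame of tray_yellow between -0.002 and 0.005 m and angle between the x axis of eraser and the x axis of tray_yellow, either way round below 0.35 rad and angle between eraser's own z axis and vertical below 0.15 rad); the robot touches nothing.
It fails at once if a black permanent marker is moved by more than 25 mm (distance of any of permanent_red, permanent_blue from where it was at the start of the episode above 0.025 m).
It fails at once if a marker or the eraser is dropped or thrown (faster than 0.8 m/s with no finger touching it) ((linear speed of marker_red above 0.8 m/s and contact force between marker_red and the fingers below 0.05 N) or (linear speed of marker_green above 0.8 m/s and contact force between marker_green and the fingers below 0.05 N) or (linear speed of marker_blue above 0.8 m/s and contact force between marker_blue and the fingers below 0.05 N) or (linear speed of eraser above 0.8 m/s and contact force between eraser and the fingers below 0.05 N)).
It also fails if it takes over 106 s, if anything falls off the work surface, if the arm or the gripper's body presses on something with over 40 N, if the wrist force passes 120 N, or if a joint passes its speed limit or range.

## Working session

There is one attempt and no reset: what is moved stays moved. The work goes in short steps, Python scripts to look and compute and a tool call to move; the robot and the scene stay as the last step left them, time stands still between calls to the robot, and variables do not carry over. Pictures are saved under pics/ and viewed, at most 14 in all, crops included, and the job is handed in when it is done.

Besides the shell and the picture viewer there is one more tool, called in YAML: its name, and indented under it one key for each argument. drive_tool: Moves the arm, as the interface text tells. Its arguments: {"type":"object","properties":{"xyz":{"type":"array"},"dr":{"type":"array"},"fingers":{"type":"array"},"squeeze":{"type":"number"}},"required":["xyz","dr","fingers"]}

```bash
mkdir -p pics; cat > h.py <<'E'
import numpy as np, cv2
from plant import ctrl
from scipy.spatial.transform import Rotation as R
def T(s):
    q=s["tool_rot"]; M=np.eye(4); M[:3,:3]=R.from_quat([q[1],q[2],q[3],q[0]]).as_matrix(); M[:3,3]=s["position"]; return M
def snap(n,fn=None):
    s=ctrl.sense(); p=ctrl.snapshot(n)
    p["E"]=np.array(p["extrinsics"]) if "extrinsics" in p else T(s)@np.array(p["tool_from_camera"])
    if fn: cv2.imwrite("pics/"+fn,cv2.cvtColor(np.asarray(p["pixels"]),cv2.COLOR_RGB2BGR))
    return p
def ray(p,px,z):
    h=np.asarray(p["pixels"]).shape[0]; f=h/2/np.tan(np.radians(p["vertical_fov"])/2)
    px=np.atleast_2d(px).astype(float)
    d=np.c_[(px[:,0]-p["cx"])/f,(px[:,1]-p["cy"])/f,np.ones(len(px))]@p["E"][:3,:3].T
    o=p["E"][:3,3]; return o+d*((z-o[2])/d[:,2])[:,None]
E
python3 - <<'E'
from h import *
s=ctrl.sense(); print(s["tool_rot"],s["position"],s["time"])
for n in ("scene","side","wrist"):
    p=snap(n,n+"0.png"); print(n,np.round(p["E"],2).tolist(),p["vertical_fov"])
    for o in "marker_red marker_green marker_blue eraser tray_red tray_green tray_blue tray_yellow permanent_red permanent_blue".split():
        for d in ctrl.spot_in(o,p)[:2]:
            print(o,np.round(d["pixel"]),round(d["p"],2),np.round(ray(p,d["pixel"],15)[0]))
E
```

```text
[-6.64090774e-05  1.70508632e-01  9.85355867e-01 -7.86279164e-04] [243.5435507  682.34644383 217.73896212] 0.0
scene [[0.38, 0.76, -0.52, 1176.41], [0.92, -0.31, 0.23, -292.5], [0.01, -0.57, -0.82, 1054.94], [0.0, 0.0, 0.0, 1.0]] 42.372779430618074
marker_red [237. 272.] 0.7 [ 608. -162.   15.]
marker_red [173. 230.] 0.36 [ 449. -261.   15.]
marker_green [211. 216.] 0.7 [ 444. -169.   15.]
marker_blue [151. 303.] 0.62 [ 609. -354.   15.]
tray_red [412. 185.] 0.58 [542. 314.  15.]
tray_green [338. 215.] 0.56 [553. 109.  15.]
tray_blue [384. 193.] 0.86 [538. 240.  15.]
tray_yellow [363. 207.] 0.92 [554. 173.  15.]
permanent_red [174. 226.] 0.72 [ 440. -256.   15.]
permanent_blue [203. 285.] 0.93 [ 610. -240.   15.]
side [[0.89, -0.22, 0.4, 137.88], [-0.46, -0.42, 0.78, -788.74], [-0.0, -0.88, -0.47, 522.89], [0.0, 0.0, 0.0, 1.0]] 52.537890179320925
marker_red [332. 251.] 0.88 [ 588. -181.   15.]
marker_red [254. 202.] 0.33 [536.  98.  15.]
marker_green [265. 266.] 0.65 [ 438. -164.   15.]
marker_blue [390. 296.] 0.7 [ 600. -348.   15.]
eraser [311. 228.] 0.64 [596. -82.  15.]
tray_red [222. 174.] 0.75 [526. 305.  15.]
tray_green [257. 197.] 0.85 [554. 119.  15.]
tray_blue [232. 180.] 0.62 [536. 250.  15.]
tray_yellow [246. 191.] 0.55 [542. 167.  15.]
tray_yellow [266. 266.] 0.42 [ 439. -165.   15.]
permanent_red [290. 290.] 0.75 [ 446. -253.   15.]
permanent_blue [357. 264.] 0.86 [ 606. -242.   15.]
wrist [[0.34, 0.91, 0.24, 176.22], [0.94, -0.33, -0.09, 705.26], [0.0, 0.26, -0.97, 383.97], [0.0, 0.0, 0.0, 1.0]] 62.696416514614775
```

View pics/scene0.png

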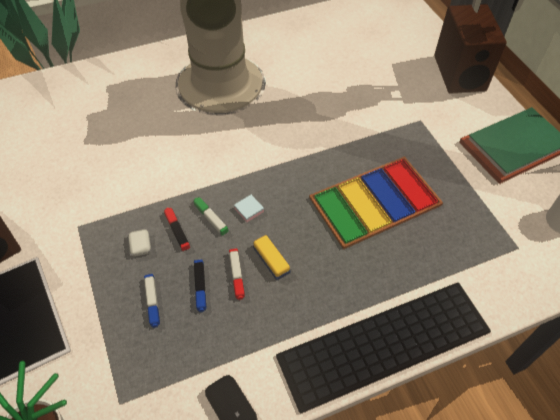

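View pics/side0.png

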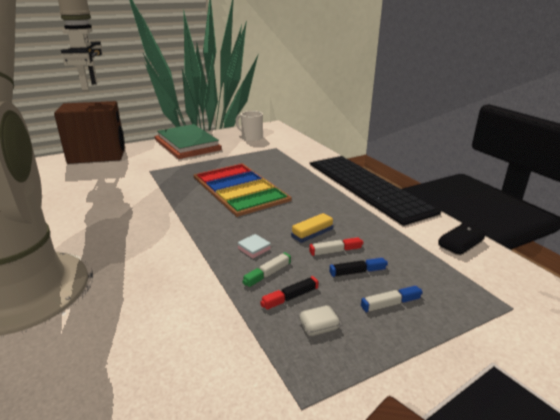

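The scene picture shows the white markers: red near (237,272), green near (211,216), blue near (151,300). The black ones are at (176,228) and (200,285), and the eraser is at (271,256). The trays run left to right green, yellow, blue, red, at about (340,214), (364,204), (387,195) and (411,185). The side view agrees with this.

```bash
cat >> h.py <<'E'
def masks(img):
    hsv=cv2.cvtColor(np.asarray(img),cv2.COLOR_RGB2HSV); h,s,v=cv2.split(hsv)
    sat=(s>130)&(v>60)
    return dict(red=sat&((h<8)|(h>172)),green=sat&(h>45)&(h<85),blue=sat&(h>100)&(h<130),yellow=sat&(h>18)&(h<35))
def blobs(m,amin):
    m=cv2.morphologyEx(m.astype(np.uint8),cv2.MORPH_OPEN,np.ones((3,3)))
    n,l,st,c=cv2.connectedComponentsWithStats(m)
    out=[]
    for i in range(1,n):
        if st[i,4]>=amin: out.append((st[i,4],c[i],np.argwhere(l==i)[:,::-1]))
    return sorted(out,key=lambda t:-t[0])
def rect(p,pts,z):
    w=ray(p,cv2.convexHull(pts.astype(np.int32))[:,0],z)[:,:2].astype(np.float32)
    (c,wh,a)=cv2.minAreaRect(w)
    if wh[0]<wh[1]: wh=wh[::-1]; a+=90
    return np.round(c,1),np.round(wh,1),round((a+90)%180-90,1)
def report(p,z=15,amin=40,zt=3):
    for k,m in masks(p["pixels"]).items():
        for a,c,pts in blobs(m,amin)[:6]:
            print(k,a,np.round(c),np.round(ray(p,c,z)[0][:2],1),"rect@z",rect(p,pts,z),"rect@zt",rect(p,pts,zt))
E
python3 - <<'E'
from h import *
p=snap("scene"); report(p)
E
```

```text
red 1327 [410. 185.] [538.7 311.4] rect@z (array([535.8, 311.3]), array([155.5,  66.1]), 4.3) rect@zt (array([528.5, 318.3]), array([157.3,  66.8]), 4.3)
red 189 [239. 288.] [ 646.5 -172.5] rect@z (array([ 647. , -172.5]), array([49.2, 20.2]), -11.5) rect@zt (array([ 640.9, -171.2]), array([49.8, 20.5]), -11.5)
red 134 [170. 215.] [ 405.2 -256.3] rect@z (array([ 404.5, -256.3]), array([44.5, 20.7]), 5.3) rect@zt (array([ 395.6, -255.9]), array([45.1, 20.9]), 5.3)
red 58 [185. 246.] [ 499.7 -247.9] rect@z (array([ 499.4, -247.6]), array([18.8, 17.8]), -16.2) rect@zt (array([ 491.6, -247.1]), array([19. , 18.1]), -16.2)
green 1029 [340. 216.] [559.  111.6] rect@z (array([553.8, 112.3]), array([142.8,  53.1]), 5.4) rect@zt (array([546.7, 117. ]), array([144.5,  53.7]), 5.4)
green 280 [ 21. 389.] [ 690.8 -627.1] rect@z (array([ 692.5, -627.4]), array([117.3,  15.1]), -5.2) rect@zt (array([ 686.9, -631.2]), array([118.7,  15.3]), -5.2)
green 274 [ 38. 402.] [ 729.1 -601. ] rect@z (array([ 721.5, -596.3]), array([77.4, 39.4]), -19.5) rect@zt (array([ 716.3, -599.8]), array([78.3, 39.8]), -
[... 251 characters left out ...]
), 4.7) rect@zt (array([535.4, 250.8]), array([144.9,  54.2]), 4.7)
blue 178 [153. 315.] [ 638.5 -356.7] rect@z (array([ 638.7, -356.7]), array([44.6, 19.1]), -8.6) rect@zt (array([ 632.5, -357.5]), array([45.1, 19.3]), -8.6)
blue 173 [200. 300.] [ 641.2 -256. ] rect@z (array([ 641.5, -255.7]), array([46.9, 18.8]), -17.1) rect@zt (array([ 635.4, -255.3]), array([47.5, 19. ]), -17.1)
yellow 1377 [364. 204.] [548.4 179. ] rect@z (array([545.5, 178.1]), array([152.5,  65.9]), 4.6) rect@zt (array([538.3, 183.5]), array([154.2,  66.6]), 4.6)
yellow 709 [271. 255.] [596.7 -77.8] rect@z (array([595.1, -78.1]), array([105.5,  39. ]), 10.7) rect@zt (array([588.4, -75.6]), array([106.7,  39.5]), 10.7)
```

drive_tool:
  xyz:
    - [-0.95,-0.95,-0.3]
    - [-0.95,-0.95,-0.3]
    - [-0.95,-0.95,-0.3]
    - [-0.95,-0.95,-0.3]
    - [-0.95,-0.95,-0.3]
    - [-0.95,-0.95,-0.3]
    - [-0.95,-0.95,-0.3]
    - [-0.95,-0.95,-0.3]
    - [-0.95,-0.95,-0.3]
  dr:
    - [0,0,-0.655]
    - [0,0,-0.655]
    - [0,0,-0.655]
    - [0,0,-0.655]
    - [0,0,-0.655]
    - [0,0,-0.655]
    - [0,0,-0.655]
    - [0,0,-0.655]
    - [0,0,-0.655]
  fingers: [0,0,0,0,0,0,0,0,0]

```text
time: 2.82
position: [386.7, 380.5, 293.3]
tool_rot: [-0.0, -0.001, 1.0, 0.0]
contact_force: [-0.3, 0.1, 0.1]
width: 93.0
finger_force: 0.0
```

drive_tool:
  xyz:
    - [-0.2,-0.8,0]
    - [-0.2,-0.8,0]
    - [-0.2,-0.8,0]
    - [-0.2,-0.8,0]
    - [-0.2,-0.8,0]
  dr:
    - [0,0,0]
    - [0,0,0]
    - [0,0,0]
    - [0,0,0]
    - [0,0,0]
  fingers: [0,0,0,0,0]

```text
time: 3.45
position: [437.8, 178.9, 293.5]
tool_rot: [-0.0, 0.001, 1.0, -0.0]
contact_force: [0.1, 0.7, -0.6]
width: 93.1
finger_force: 0.0
```

```bash
python3 - <<'E'
from h import *
s=ctrl.sense(); print(s["time"],s["position"],s["tool_rot"],np.round(s["joint_positions"],2))
p=snap("wrist","w1.png"); report(p,11,150,2)
E
```

```text
3.45 [437.7643031  178.94145652 293.51638563] [-4.51622901e-05  6.38994149e-04  9.99999790e-01 -1.01601352e-04] [-0.5   0.2  -0.01  2.07  0.    0.87  1.06]
red 3411 [371. 230.] [518.6 303.3] rect@z (array([536.4, 308.9]), array([153.1,  61.1]), 4.6) rect@zt (array([539.9, 311.5]), array([156.2,  62.4]), 4.6)
red 155 [ 39. 255.] [ 554.2 -157. ] rect@z (array([ 553.7, -157.4]), array([29.3, 13.5]), 89.9) rect@zt (array([ 557.5, -164.1]), array([29.9, 13.8]), 89.9)
green 215 [  4. 150.] [ 408.4 -175.8] rect@z (array([ 405.6, -172.8]), array([36.6, 15.2]), -11.9) rect@zt (array([ 406.4, -179.8]), array([37.3, 15.5]), -11.9)
blue 3742 [324. 244.] [538.8 240.6] rect@z (array([540.9, 243.1]), array([147.8,  58. ]), 4.4) rect@zt (array([544.4, 244.5]), array([150.8,  59.2]), 4.4)
yellow 4393 [278. 247.] [543.1 176.4] rect@z (array([547. , 176.7]), array([152.6,  60.2]), 4.5) rect@zt (array([550.6, 176.7]), array([155.7,  61.4]), 4.5)
yellow 1070 [ 91. 275.] [585.5 -89.8] rect@z (array([591.3, -92.8]), array([75.3, 45.1]), 11.0) rect@zt (array([595.8, -98.2]), array([76.8, 46. ]), 11.0)
```

View pics/w1.png

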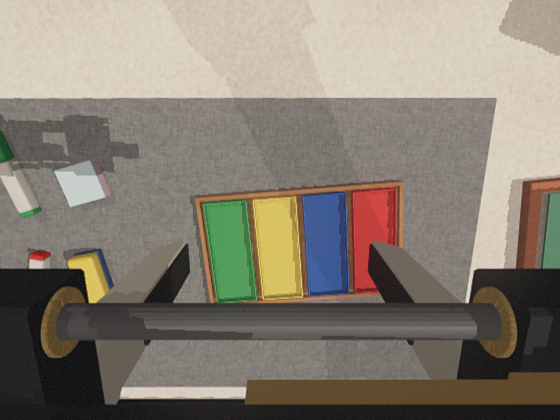

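The wrist view shows the four trays (green at (230,250) through red at (371,230)), tilted about 4.5°. Their spacing and size match at a rim height near 11 mm. Next is a look over the markers.

drive_tool:
  xyz:
    - [-0.2,-0.9,0]
    - [-0.2,-0.9,0]
    - [-0.2,-0.9,0]
    - [-0.2,-0.9,0]
  dr:
    - [0,0,0]
    - [0,0,0]
    - [0,0,0]
    - [0,0,0]
  fingers: [0,0,0,0]

```text
time: 4.0
position: [488.5, -46.0, 293.5]
tool_rot: [0.0, -0.001, 1.0, -0.0]
contact_force: [0.8, 0.8, -0.3]
width: 92.9
finger_force: 0.0
```

drive_tool:
  xyz:
    - [-0.16,-0.62,0]
    - [-0.16,-0.62,0]
    - [-0.16,-0.62,0]
    - [-0.16,-0.62,0]
    - [-0.16,-0.62,0]
  dr:
    - [0,0,0]
    - [0,0,0]
    - [0,0,0]
    - [0,0,0]
    - [0,0,0]
  fingers: [0,0,0,0,0]

```text
time: 4.62
position: [528.3, -198.2, 293.1]
tool_rot: [-0.0, -0.001, 1.0, 0.001]
contact_force: [1.0, 1.2, -0.0]
width: 92.8
finger_force: 0.0
```

```bash
python3 - <<'E'
from h import *
s=ctrl.sense(); print(s["time"],s["position"],s["tool_rot"],np.round(s["joint_positions"],2))
p=snap("wrist","w2.png"); report(p,14,60,20)
E
```

```text
4.625 [ 528.26097345 -198.22032326  293.11259618] [-3.91102298e-04 -1.47133228e-03  9.99998699e-01  5.33254862e-04] [ 0.12  0.33  0.19  1.89 -0.08  0.93  1.92]
red 635 [229.  72.] [ 406.1 -258.9] rect@z (array([ 405.7, -258.9]), array([44. , 20.9]), 4.8) rect@zt (array([ 406.4, -258.1]), array([43.4, 20.6]), 4.8)
red 429 [296. 256.] [ 645.2 -175.5] rect@z (array([ 646.5, -175.9]), array([44.6, 21. ]), -12.0) rect@zt (array([ 644. , -176.2]), array([44. , 20.7]), -12.0)
red 96 [312. 191.] [ 553.5 -155.5] rect@z (array([ 553.4, -155.1]), array([20.2,  8.7]), 78.6) rect@zt (array([ 552.1, -155.7]), array([19.9,  8.6]), 78.6)
red 92 [238. 150.] [ 499.7 -251. ] rect@z (array([ 499.9, -250.7]), array([19.3,  7.6]), -89.9) rect@zt (array([ 499.3, -250. ]), array([19.1,  7.5]), -89.9)
blue 386 [235. 253.] [ 641.6 -259.3] rect@z (array([ 642.8, -259.5]), array([44.2, 18.8]), -15.0) rect@zt (array([ 640.3, -258.7]), array([43.6, 18.5]), -15.0)
blue 118 [162. 241.] [ 623.6 -358.9] rect@z (array([ 624.4, -357.7]), array([22.9, 13.1]), -89.9) rect@zt (array([ 622.1, -355.5]), array([22.6, 12.9]), -89.9)
blue 97 [167. 185.] [ 545.2 -345.4] rect@z (array([ 545.6, -345.6]), array([21.3,  8. ]), -89.9) rect@zt (array([ 544.4, -343.7]), array([21. ,  7.9]), -89.9)
blue 93 [251. 190.] [ 551.7 -236. ] rect@z (array([ 551.4, -236.1]), array([18.5,  9.1]), 73.7) rect@zt (array([ 550.1, -235.6]), array([18.3,  9. ]), 73.7)
yellow 1409 [362. 225.] [599.6 -85.9] rect@z (array([603.5, -80.3]), array([104.5,  37.9]), 10.6) rect@zt (array([601.5, -81.9]), array([103.1,  37.4]), 10.6)
yellow 896 [543. 192.] [554. 150.] rect@z (array([551., 148.]), array([152.4,  34.7]), 15.6) rect@zt (array([549.7, 143.3]), array([150.3,  34.2]), 15.6)
```

View pics/w2.png

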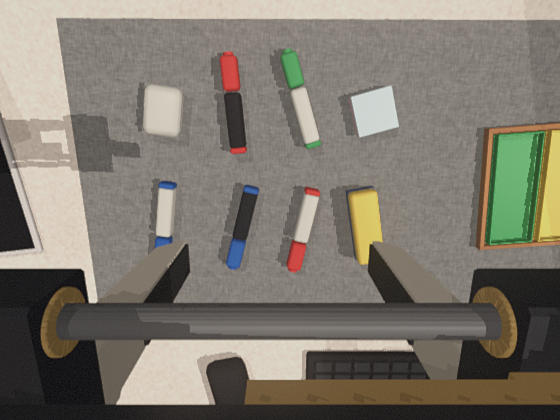

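The wrist view shows red's cap at (296,256) and plug at (312,191), green's cap at (292,68) and plug at (313,144), and blue's plug at (167,185) with its cap partly hidden. The eraser is at (362,225). I'll go over the red marker first.

drive_tool:
  xyz:
    - [-0.312,0.124,0.772]
    - [-0.312,0.124,0.772]
    - [-0.312,0.124,0.772]
    - [-0.312,0.124,0.772]
    - [-0.312,0.124,0.772]
    - [-0.312,0.124,0.772]
  dr:
    - [0,0,0.417]
    - [0,0,0.417]
    - [0,0,0.417]
    - [0,0,0.417]
    - [0,0,0.417]
    - [0,0,0.417]
  fingers: [0.45,0.45,0.45,0.45,0.45,0.45]

```text
time: 5.42
position: [605.9, -170.3, 102.8]
tool_rot: [0.001, 0.109, 0.994, -0.0]
contact_force: [0.6, -0.4, 0.3]
width: 51.3
finger_force: 0.0
```

```bash
python3 - <<'E'
from h import *
s=ctrl.sense(); print(s["time"],s["position"],s["tool_rot"],s["width"])
p=snap("wrist","w3.png"); report(p,10,60,20)
E
```

```text
5.425 [ 605.91496128 -170.25869665  102.79694928] [ 1.12492843e-03  1.09090403e-01  9.94031167e-01 -2.41242741e-04] 51.311187375479506
red 1262 [285. 259.] [ 647.  -175.6] rect@z (array([ 648.5, -175.7]), array([45.5, 19.9]), -12.8) rect@zt (array([ 644.1, -175. ]), array([43.7, 19.2]), -12.8)
red 469 [135.  92.] [ 498.7 -252.3] rect@z (array([ 498.9, -252.5]), array([24.7, 10.4]), -85.6) rect@zt (array([ 500.3, -248.8]), array([23.8, 10. ]), -85.6)
red 286 [285. 139.] [ 554.1 -155.2] rect@z (array([ 554. , -155.1]), array([19.9,  7.2]), 77.4) rect@zt (array([ 553.3, -155.1]), array([19.1,  7. ]), 77.4)
blue 413 [177. 262.] [ 630.5 -261.4] rect@z (array([ 629.8, -262.9]), array([31.6, 13.8]), -49.9) rect@zt (array([ 626.2, -258.8]), array([30.3, 13.2]), -49.9)
blue 382 [ 36. 184.] [ 545.6 -348. ] rect@z (array([ 545.6, -348.1]), array([30.8,  8.3]), 82.6) rect@zt (array([ 545.2, -340.6]), array([29.7,  8. ]), 82.6)
blue 341 [178. 160.] [ 551.6 -237. ] rect@z (array([ 551.6, -237.2]), array([23.4,  9. ]), 77.4) rect@zt (array([ 550.9, -234. ]), array([22.5,  8.6]), 77.4)
yellow 2576 [384. 187.] [606.  -89.1] rect@z (array([604.9, -85. ]), array([109.7,  38. ]), 3.7) rect@zt (array([602.2, -87.7]), array([105.4,  36.5]), 3.7)
yellow 151 [428. 192.] [616.5 -57.2] rect@z (array([616.2, -57.3]), array([37.7,  2.6]), 10.1) rect@zt (array([613.1, -61.1]), array([36.3,  2.5]), 10.1)
```

View pics/w3.png

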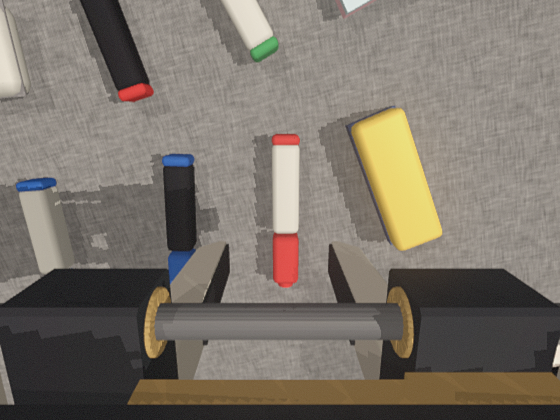

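The close view shows the red marker upright at column 285, midway between the fingers, with the neighbours clear. I'll descend and grip.

drive_tool:
  xyz:
    - [0,0.014,0.2]
    - [0,0.014,0.34]
    - [0,0.014,0.378]
    - [0,0.014,0.378]
    - [0,0.014,0.378]
    - [0,0.014,0.378]
    - [0,0.014,0.378]
    - [0,0.014,0.378]
  dr:
    - [0,0,0]
    - [0,0,0]
    - [0,0,0]
    - [0,0,0]
    - [0,0,0]
    - [0,0,0]
    - [0,0,0]
    - [0,0,0]
  fingers: [0.45,0.45,0.45,0.45,0.9,0.9,0.9,0.9]
  squeeze: 15

```text
time: 6.48
position: [606.6, -166.2, 6.6]
tool_rot: [0.0, 0.109, 0.994, 0.0]
contact_force: [-0.3, 1.3, 4.2]
width: 19.6
finger_force: 15.0
```

drive_tool:
  xyz:
    - [0,0,-0.1]
    - [0,0,-0.3]
    - [0,0,-0.48]
    - [0,0,-0.48]
    - [0,0,-0.48]
  dr:
    - [0,0,0]
    - [0,0,-0.2]
    - [0,0,-0.4]
    - [0,0,-0.57]
    - [0,0,-0.57]
  fingers: [0.9,0.9,0.9,0.9,0.9]

```text
time: 7.1
position: [606.4, -166.3, 126.6]
tool_rot: [0.0, -0.04, 0.999, 0.0]
contact_force: [0.6, -0.7, -0.5]
width: 19.7
finger_force: 15.0
```

```bash
cat >> h.py <<'E'
C={"red":(536.2,308.7),"blue":(541.4,242.9),"yellow":(546.6,177.1),"green":(551.8,111.3)}
def go(x,y,z,yaw=None):
    s=ctrl.sense(); M=T(s); d=M[:3,:3].T@(np.array([x,y,z])-M[:3,3])/250
    cur=np.degrees(np.arctan2(M[1,1],M[0,1]))-90; print("t",s["time"],"pos",np.round(s["position"],1),"yaw",round(cur,2),"w",round(s["width"],1),"shift",np.round(d,3),end=" ")
    if yaw is not None: print("drz",round((cur-yaw)/30,3),end="")
    print()
E
python3 - <<'E'
from h import *
go(*C["red"],80,4.6)
E
```

```text
t 7.1 pos [ 606.4 -166.3  126.6] yaw 4.56 w 19.7 shift [0.129 1.916 0.187] drz -0.001
```

drive_tool:
  xyz:
    - [0.06,0.96,0]
    - [0.06,0.96,0]
    - [0.06,0.96,0]
    - [0.06,0.96,0]
    - [0.06,0.96,0]
  dr:
    - [0,0,0]
    - [0,0,0]
    - [0,0,0]
    - [0,0,0]
    - [0,0,0]
  fingers: [0.9,0.9,0.9,0.9,0.9]

```text
time: 7.72
position: [570.9, 77.2, 125.1]
tool_rot: [-0.001, -0.043, 0.999, 0.001]
contact_force: [-0.6, -1.6, -0.2]
width: 19.8
finger_force: 15.0
```

drive_tool:
  xyz:
    - [0.069,0.956,0]
    - [0.069,0.956,0]
    - [0.069,0.956,0.0]
    - [0.069,0.956,0.1]
    - [0.069,0.956,0.187]
    - [0.069,0.956,0.187]
  dr:
    - [0,0,0]
    - [0,0,0]
    - [0,0,0]
    - [0,0,0]
    - [0,0,0]
    - [0,0,0]
  fingers: [0.9,0.9,0.9,0.9,0.9,0.9]

```text
time: 8.48
position: [535.0, 307.2, 77.3]
tool_rot: [-0.002, -0.039, 0.999, -0.001]
contact_force: [-0.1, -0.8, 0.5]
width: 19.9
finger_force: 15.0
```

```bash
python3 - <<'E'
from h import *
go(*C["red"],20,4.6)
p=snap("wrist","w4.png"); report(p,11,300,15)
E
```

```text
t 8.475 pos [535.  307.2  77.3] yaw 4.51 w 19.9 shift [-0.006  0.006  0.229] drz -0.003
red 8075 [285. 164.] [495.2 306.7] rect@z (array([507.1, 306.2]), array([91.8, 59.9]), 4.5) rect@zt (array([506.4, 306.1]), array([90.3, 58.8]), 4.5)
red 1211 [278. 356.] [645.4 314. ] rect@z (array([647.3, 314.2]), array([32.2, 29.2]), 4.6) rect@zt (array([644.2, 313.9]), array([31.6, 28.7]), 4.6)
green 6041 [ 22. 199.] [533.1 127.1] rect@z (array([544.9, 121.3]), array([137.1,  42.3]), 4.6) rect@zt (array([543.5, 124.4]), array([134.7,  41.5]), 4.6)
blue 13360 [185. 188.] [516.8 239.4] rect@z (array([521.6, 240.3]), array([109.2,  60.3]), 4.5) rect@zt (array([520.6, 241.3]), array([107.4,  59.3]), 4.5)
yellow 15902 [ 89. 197.] [528.3 173.2] rect@z (array([540.8, 175.1]), array([138.5,  64.8]), 4.5) rect@zt (array([539.4, 177.3]), array([136.1,  63.7]), 4.5)
```

View pics/w4.png

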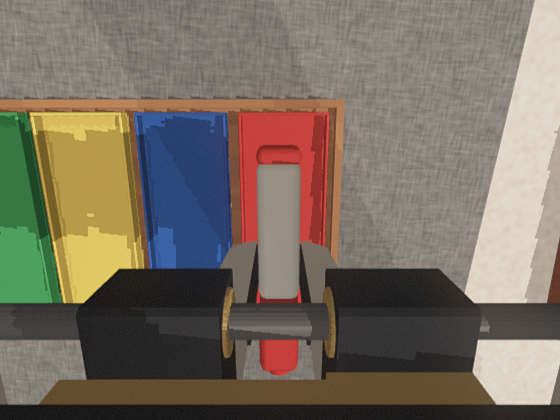

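The red marker is held straight over the red tray at column 280. The tray spans columns 238–328, so it's centred. I'll lower it, watching the force.

drive_tool:
  xyz:
    - [-0.006,0.006,0.12]
    - [-0.006,0.006,0.2]
    - [-0.006,0.006,0.22]
    - [-0.006,0.006,0.22]
  dr:
    - [0,0,0]
    - [0,0,0]
    - [0,0,0]
    - [0,0,0]
  fingers: [0.9,0.9,0.9,0.9]

```text
time: 9.02
position: [537.5, 309.7, 24.6]
tool_rot: [-0.0, -0.04, 0.999, -0.0]
contact_force: [0.6, 0.7, -0.4]
width: 20.0
finger_force: 15.0
```

drive_tool:
  xyz:
    - [0,0,0.008]
    - [0,0,0.016]
    - [0,0,0.016]
  dr:
    - [0,0,0]
    - [0,0,0]
    - [0,0,0]
  fingers: [0.9,0.9,0.9]

```text
time: 9.4
position: [537.2, 310.4, 20.6]
tool_rot: [0.0, -0.04, 0.999, 0.0]
contact_force: [-1.1, -0.0, -1.4]
width: 19.6
finger_force: 15.0
```

drive_tool:
  xyz:
    - [0,-0.004,0.006]
    - [0,-0.004,0.012]
    - [0,-0.004,0.012]
  dr:
    - [0,0,0]
    - [0,0,0]
    - [0,0,0]
  fingers: [0.9,0.9,0.9]

```text
time: 9.78
position: [537.2, 309.2, 17.2]
tool_rot: [-0.0, -0.04, 0.999, -0.0]
contact_force: [-0.5, -0.4, -0.4]
width: 19.8
finger_force: 15.0
```

drive_tool:
  xyz:
    - [0,0,0.006]
    - [0,0,0.008]
    - [0,0,0.008]
  dr:
    - [0,0,0]
    - [0,0,0]
    - [0,0,0]
  fingers: [0.9,0.9,0.9]

```text
time: 10.15
position: [537.3, 309.2, 15.3]
tool_rot: [-0.0, -0.04, 0.999, -0.0]
contact_force: [-0.6, -0.4, -0.5]
width: 19.6
finger_force: 15.0
```

drive_tool:
  xyz:
    - [0,0,0.006]
    - [0,0,0.008]
    - [0,0,0.008]
  dr:
    - [0,0,0]
    - [0,0,0]
    - [0,0,0]
  fingers: [0.9,0.9,0.9]

```text
time: 10.52
position: [537.3, 309.3, 13.3]
tool_rot: [-0.0, -0.04, 0.999, -0.0]
contact_force: [-0.2, 0.1, -0.7]
width: 19.9
finger_force: 15.0
```

drive_tool:
  xyz:
    - [0,0,0.006]
    - [0,0,0.006]
    - [0,0,0.006]
  dr:
    - [0,0,0]
    - [0,0,0]
    - [0,0,0]
  fingers: [0.9,0.9,0.9]

```text
time: 10.9
position: [537.4, 309.3, 12.6]
tool_rot: [0.0, -0.04, 0.999, 0.0]
contact_force: [-1.1, -1.0, 7.1]
width: 19.6
finger_force: 15.0
```

Contact at TCP z = 12.6. Opening slightly and then lifting.

drive_tool:
  xyz:
    - [0,0,-0.004]
    - [0,0,-0.004]
    - [0,0,-0.004]
    - [0,0,-0.004]
    - [0,0,-0.06]
    - [0,0,-0.2]
    - [0,0,-0.35]
    - [0,0,-0.35]
  dr:
    - [0,0,0]
    - [0,0,0]
    - [0,0,0]
    - [0,0,0]
    - [0,0,0]
    - [0,0,0]
    - [0,0,0]
    - [0,0,0]
  fingers: [0.9,0.68,0.66,0.66,0.66,0.66,0.66,0.66]

```text
time: 11.9
position: [538.9, 310.0, 103.0]
tool_rot: [0.002, -0.04, 0.999, 0.001]
contact_force: [-0.2, -0.2, 0.5]
width: 31.7
finger_force: 0.0
```

```bash
python3 - <<'E'
from h import *
p=snap("wrist","w5.png"); report(p,20,300,15)
go(600.5,-82,130,10.6)
E
```

```text
red 11768 [279. 197.] [526.4 307.8] rect@z (array([534.1, 308.3]), array([146. ,  57.7]), 4.5) rect@zt (array([535.4, 308.4]), array([149. ,  58.8]), 4.5)
green 8550 [ 29. 193.] [537.8 124.1] rect@z (array([551. , 130.9]), array([153.2,  58. ]), -7.4) rect@zt (array([552.7, 127.4]), array([156.2,  59.2]), -7.4)
blue 12292 [189. 182.] [520.4 241.8] rect@z (array([527.7, 243.1]), array([121.7,  57.9]), 4.5) rect@zt (array([528.9, 241.9]), array([124.2,  59.1]), 4.5)
yellow 13765 [103. 186.] [528.1 178.9] rect@z (array([537.5, 179.9]), array([132.6,  61.5]), 4.5) rect@zt (array([538.9, 177.4]), array([135.2,  62.7]), 4.5)
t 11.95 pos [538.  309.7 101.4] yaw 4.61 w 31.3 shift [-0.124 -1.582 -0.117] drz -0.2
```

View pics/w5.png

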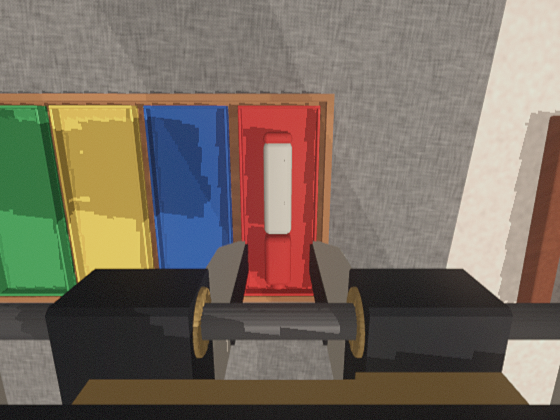

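The red marker lies flat in its tray, columns 264–292 with rows 132–287 inside. Next, the eraser.

drive_tool:
  xyz:
    - [-0.06,-0.8,-0.117]
    - [-0.06,-0.8,-0.117]
    - [-0.06,-0.8,-0.117]
    - [-0.06,-0.8,-0.117]
    - [-0.06,-0.8,-0.117]
  dr:
    - [0,0,0]
    - [0,0,0]
    - [0,0,0]
    - [0,0,0]
    - [0,0,0]
  fingers: [0.66,0.5,0.35,0.35,0.35]

```text
time: 12.58
position: [568.2, 110.2, 128.3]
tool_rot: [-0.0, -0.039, 0.999, -0.0]
contact_force: [-0.1, 0.9, 0.5]
width: 60.0
finger_force: 0.0
```

drive_tool:
  xyz:
    - [-0.064,-0.78,0.1]
    - [-0.064,-0.78,0.15]
    - [-0.064,-0.78,0.2]
    - [-0.064,-0.78,0.2]
    - [-0.064,-0.78,0.2]
    - [-0.064,-0.78,0.2]
  dr:
    - [0,0,-0.2]
    - [0,0,-0.2]
    - [0,0,-0.2]
    - [0,0,-0.2]
    - [0,0,-0.2]
    - [0,0,-0.2]
  fingers: [0.35,0.35,0.35,0.35,0.35,0.35]

```text
time: 13.32
position: [600.2, -78.7, 78.8]
tool_rot: [0.0, -0.094, 0.996, 0.001]
contact_force: [0.5, -0.6, -0.1]
width: 60.4
finger_force: 0.0
```

```bash
python3 - <<'E'
from h import *
p=snap("wrist","w6.png"); report(p,28,300,20)
go(600.5,-82,14,10.6)
E
```

```text
red 798 [31. 13.] [ 501.1 -241.2] rect@z (array([ 501.2, -241.1]), array([28.2,  9.6]), -85.7) rect@zt (array([ 500.2, -246.6]), array([29.2,  9.9]), -85.7)
blue 2065 [ 19. 230.] [ 633.8 -248. ] rect@z (array([ 634.9, -248.7]), array([47.4, 25.3]), -14.4) rect@zt (array([ 638.8, -254.4]), array([49.1, 26.3]), -14.4)
blue 626 [ 54. 106.] [ 550.  -227.1] rect@z (array([ 549.9, -227. ]), array([26.1, 10.1]), 78.3) rect@zt (array([ 550.6, -231.9]), array([27.1, 10.5]), 78.3)
yellow 7010 [273. 225.] [599.  -84.2] rect@z (array([599.4, -82.9]), array([100. ,  35.7]), 10.5) rect@zt (array([602. , -82.5]), array([103.7,  37. ]), 10.5)
t 13.375 pos [600.2 -78.9  79. ] yaw 10.81 w 60.6 shift [ 0.001 -0.013  0.26 ] drz 0.007
```

View pics/w6.png

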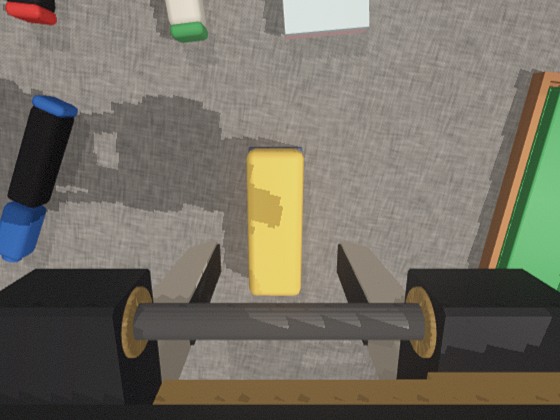

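The eraser stands upright in the image at columns 248–303, measured 100 x 36 mm at z = 28, centre (599.4,-82.9).

drive_tool:
  xyz:
    - [0.002,-0.016,0.12]
    - [0.002,-0.016,0.22]
    - [0.002,-0.016,0.258]
    - [0.002,-0.016,0.258]
    - [0.002,-0.016,0.258]
    - [0.002,-0.016,0.258]
    - [0.002,-0.016,0.258]
  dr:
    - [0,0,0]
    - [0,0,0]
    - [0,0,0]
    - [0,0,0]
    - [0,0,0]
    - [0,0,0]
    - [0,0,0]
  fingers: [0.35,0.35,0.35,0.35,0.8,0.8,0.8]
  squeeze: 18

```text
time: 14.25
position: [600.5, -85.9, 14.8]
tool_rot: [0.0, -0.092, 0.996, 0.0]
contact_force: [-1.1, 1.3, 5.0]
width: 36.0
finger_force: 18.0
```

drive_tool:
  xyz:
    - [0,0,-0.1]
    - [0,0,-0.3]
    - [0,0,-0.36]
    - [0,0,-0.36]
    - [0,0,-0.36]
  dr:
    - [0,0,0]
    - [0,0,0.1]
    - [0,0,0.2]
    - [0,0,0.2]
    - [0,0,0.2]
  fingers: [0.8,0.8,0.8,0.8,0.8]

```text
time: 14.88
position: [599.6, -85.9, 103.4]
tool_rot: [-0.001, -0.041, 0.999, 0.0]
contact_force: [0.2, 0.1, -1.3]
width: 36.1
finger_force: 18.0
```

```bash
python3 - <<'E'
from h import *
go(*C["yellow"],70,4.6)
E
```

```text
t 14.875 pos [599.6 -85.9 103.4] yaw 4.67 w 36.1 shift [0.125 1.066 0.134] drz 0.002
```

drive_tool:
  xyz:
    - [0.06,0.55,0]
    - [0.06,0.55,0]
    - [0.06,0.55,0]
  dr:
    - [0,0,0]
    - [0,0,0]
    - [0,0,0]
  fingers: [0.8,0.8,0.8]

```text
time: 15.25
position: [572.5, 54.7, 102.7]
tool_rot: [-0.001, -0.044, 0.999, 0.001]
contact_force: [-0.5, -0.6, -0.9]
width: 36.3
finger_force: 18.0
```

drive_tool:
  xyz:
    - [0.065,0.516,0]
    - [0.065,0.516,0]
    - [0.065,0.516,0.13]
    - [0.065,0.516,0.13]
    - [0.065,0.516,0.13]
  dr:
    - [0,0,0]
    - [0,0,0]
    - [0,0,0]
    - [0,0,0]
    - [0,0,0]
  fingers: [0.8,0.8,0.8,0.8,0.8]

```text
time: 15.88
position: [548.0, 175.2, 71.7]
tool_rot: [-0.0, -0.039, 0.999, -0.001]
contact_force: [-0.3, -0.4, -1.1]
width: 35.7
finger_force: 18.0
```

```bash
python3 - <<'E'
from h import *
p=snap("wrist","w7.png"); report(p,11,300,28)
go(*C["yellow"],28,4.6)
E
```

```text
red 11976 [483. 186.] [511.9 307.8] rect@z (array([527.9, 309. ]), array([133.9,  65. ]), 4.5) rect@zt (array([524. , 298.4]), array([123.8,  60.1]), 4.5)
blue 12710 [385. 189.] [518.7 242.9] rect@z (array([521.4, 242.8]), array([109.6,  59.1]), 4.5) rect@zt (array([518.1, 237.2]), array([101.3,  54.7]), 4.5)
yellow 12563 [282. 221.] [546.6 175.8] rect@z (array([540.2, 175.8]), array([137.2,  59.2]), 3.8) rect@zt (array([535.4, 175.2]), array([126.9,  54.7]), 3.8)
yellow 1255 [277. 349.] [648.5 180.2] rect@z (array([648.9, 181.4]), array([52.6, 16.9]), -85.5) rect@zt (array([636. , 180.4]), array([48.6, 15.6]), -85.5)
t 15.925 pos [548.3 175.3  72.1] yaw 4.46 w 35.9 shift [0.006 0.008 0.176] drz -0.005
```

View pics/w7.png

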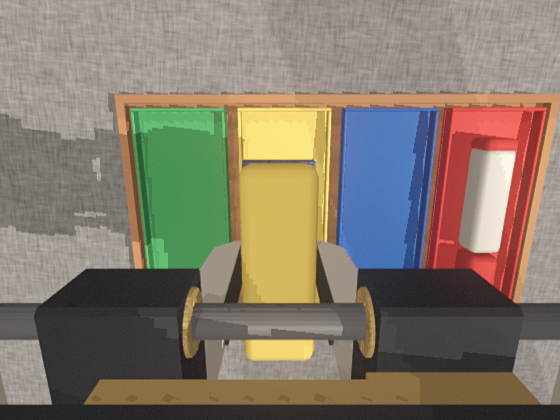

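The eraser is over the yellow tray (columns 238–330), centred around column 280. Lowering.

drive_tool:
  xyz:
    - [0.006,0.006,0.1]
    - [0.006,0.006,0.18]
    - [0.006,0.006,0.2]
    - [0.006,0.006,0.2]
  dr:
    - [0,0,0]
    - [0,0,0]
    - [0,0,0]
    - [0,0,0]
  fingers: [0.8,0.8,0.8,0.8]

```text
time: 16.42
position: [546.5, 177.7, 22.2]
tool_rot: [0.0, -0.039, 0.999, -0.0]
contact_force: [0.8, -0.4, -0.2]
width: 36.1
finger_force: 18.0
```

drive_tool:
  xyz:
    - [0,0,0.004]
    - [0,0,0.008]
    - [0,0,0.008]
  dr:
    - [0,0,0]
    - [0,0,0]
    - [0,0,0]
  fingers: [0.8,0.8,0.8]

```text
time: 16.8
position: [546.5, 178.5, 20.7]
tool_rot: [0.001, -0.04, 0.999, 0.0]
contact_force: [-1.3, -0.1, 6.7]
width: 35.8
finger_force: 18.0
```

Contact with the floor at 20.7, and the bottom is below the rim. Releasing.

drive_tool:
  xyz:
    - [0,0,-0.002]
    - [0,0,-0.002]
    - [0,0,-0.002]
    - [0,0,-0.002]
    - [0,0,-0.06]
    - [0,0,-0.2]
    - [0,0,-0.35]
    - [0,0,-0.35]
  dr:
    - [0,0,0]
    - [0,0,0]
    - [0,0,0]
    - [0,0,0]
    - [0,0,0]
    - [0,0,0]
    - [0,0,0]
    - [0,0,0]
  fingers: [0.7,0.5,0.5,0.5,0.5,0.5,0.5,0.5]

```text
time: 17.8
position: [547.5, 178.9, 110.5]
tool_rot: [0.002, -0.04, 0.999, 0.001]
contact_force: [0.2, 1.4, -0.5]
width: 46.3
finger_force: 0.0
```

```bash
python3 - <<'E'
from h import *
p=snap("wrist","w8.png"); report(p,32,300,11)
go(445,-165,160,16.5)
# green marker pixels in the overview are recomputed from scene
p=snap("scene"); m=cv2.cvtColor(np.asarray(p["pixels"]),cv2.COLOR_RGB2HSV)
g=(m[...,0]>45)&(m[...,0]<90)&(m[...,1]>80)&(m[...,2]>30)
for a,c,pts in blobs(g,12): 
    if 180<c[0]<245 and 190<c[1]<250: print(a,c,ray(p,c,12)[0])
E
```

```text
red 10012 [447. 186.] [516.4 296.6] rect@z (array([521.4, 297.7]), array([118.4,  59. ]), 4.5) rect@zt (array([525.3, 308.6]), array([128.6,  64.1]), 4.5)
blue 9628 [365. 181.] [516.9 237.6] rect@z (array([529.3, 237.9]), array([123.9,  52.5]), 4.9) rect@zt (array([534. , 243.6]), array([134.6,  57. ]), 4.9)
yellow 7732 [276. 200.] [536. 175.] rect@z (array([541.3, 176.1]), array([138.9,  54.2]), 4.6) rect@zt (array([546.9, 176.6]), array([150.9,  58.8]), 4.6)
t 17.85 pos [546.7 178.8 109. ] yaw 4.6 w 46.5 shift [ 0.515 -1.338 -0.207] drz -0.397
130 [200.22307692 204.20769231] [ 399.87460609 -181.30578144   12.        ]
43 [223.79069767 230.34883721] [ 491.49332631 -153.43371065   12.        ]
```

View pics/w8.png

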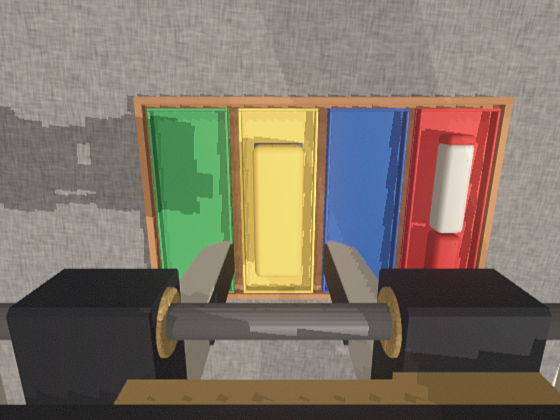

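The eraser lies flat in the yellow tray, columns 254–303. Next is the green marker, middle about (439,-172), angle 17°.

drive_tool:
  xyz:
    - [0.2,-0.75,-0.12]
    - [0.27,-0.75,-0.15]
    - [0.27,-0.75,-0.15]
    - [0.27,-0.75,-0.15]
    - [0.27,-0.75,-0.15]
  dr:
    - [0,0,0]
    - [0,0,0]
    - [0,0,0]
    - [0,0,0]
    - [0,0,0]
  fingers: [0.5,0.47,0.47,0.47,0.47]

```text
time: 18.52
position: [493.5, -14.4, 144.4]
tool_rot: [-0.0, -0.039, 0.999, 0.0]
contact_force: [0.8, 0.4, 1.0]
width: 49.6
finger_force: 0.0
```

drive_tool:
  xyz:
    - [0.27,-0.61,0.1]
    - [0.27,-0.61,0.18]
    - [0.27,-0.61,0.18]
    - [0.27,-0.61,0.18]
    - [0.27,-0.61,0.18]
    - [0.27,-0.61,0.18]
  dr:
    - [0,0,-0.413]
    - [0,0,-0.413]
    - [0,0,-0.413]
    - [0,0,-0.413]
    - [0,0,-0.413]
    - [0,0,-0.413]
  fingers: [0.47,0.47,0.47,0.47,0.47,0.47]

```text
time: 19.27
position: [439.9, -169.3, 99.7]
tool_rot: [0.0, -0.149, 0.989, 0.0]
contact_force: [-0.6, -0.3, -0.4]
width: 49.5
finger_force: 0.0
```

```bash
python3 - <<'E'
from h import *
p=snap("wrist","w9.png"); report(p,20,100,12)
s=ctrl.sense(); print(np.round(s["joint_positions"],2))
m=cv2.cvtColor(np.asarray(p["pixels"]),cv2.COLOR_RGB2HSV)
g=(m[...,0]>45)&(m[...,0]<90)&(m[...,1]>80)&(m[...,2]>30)
for a,c,pts in blobs(g,60)[:5]: print(a,c,ray(p,c,14)[0],rect(p,pts,20))
go(439,-172,8,17)
E
```

```text
red 1933 [174. 135.] [ 405.5 -257.3] rect@z (array([ 405.5, -257.2]), array([44.1, 22.5]), 4.8) rect@zt (array([ 406.6, -259.4]), array([45.5, 23.2]), 4.8)
red 244 [157. 256.] [ 498.7 -249.6] rect@z (array([ 498.5, -248.9]), array([23.6,  9.7]), -70.6) rect@zt (array([ 502.6, -250.8]), array([24.4, 10. ]), -70.6)
blue 540 [ 29. 272.] [ 540.6 -341.6] rect@z (array([ 540.6, -341.8]), array([25.4, 18.4]), 81.9) rect@zt (array([ 546.1, -346.7]), array([26.3, 19. ]), 81.9)
blue 300 [  4. 365.] [ 632.6 -351.8] rect@z (array([ 632.3, -351. ]), array([34. ,  9.1]), 5.8) rect@zt (array([ 640.9, -356.2]), array([35.1,  9.4]), 5.8)
[ 0.23  0.5   0.02  2.28 -0.03  0.37  2.15]
1580 [276.07468354 160.48227848] [ 402.60481652 -184.1498095    14.        ] (array([ 401.6, -184.1]), array([43.3, 19.1]), 16.5)
385 [553.65194805 359.52987013] [495.30194228  92.63958094  14.        ] (array([492. ,  86.1]), array([37.4, 10.4]), 17.9)
163 [276.26993865 281.82822086] [ 495.32069928 -155.57110643   14.        ] (array([ 492.6, -156.6]), array([18.7,  5.2]), -72.9)
t 19.325 pos [ 439.8 -169.5   99.8] yaw 17.17 w 49.2 shift [ 0.006 -0.009  0.367] drz 0.006
```

View pics/w9.png

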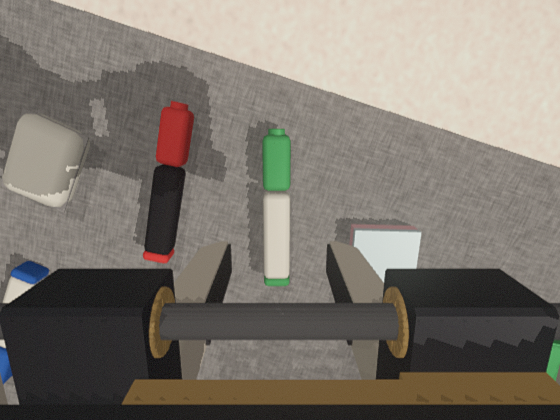

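The green marker is upright at column 276, with cap and plug giving a middle of (440,-172.5). Fingers are clear of the block on the right.

drive_tool:
  xyz:
    - [0.004,-0.011,0.2]
    - [0.004,-0.011,0.33]
    - [0.004,-0.011,0.367]
    - [0.004,-0.011,0.367]
    - [0.004,-0.011,0.367]
    - [0.004,-0.011,0.367]
    - [0.004,-0.011,0.367]
  dr:
    - [0,0,0]
    - [0,0,0]
    - [0,0,0]
    - [0,0,0]
    - [0,0,0]
    - [0,0,0]
    - [0,0,0]
  fingers: [0.47,0.47,0.47,0.47,0.9,0.9,0.9]
  squeeze: 15

```text
time: 20.2
position: [438.9, -174.3, 8.6]
tool_rot: [0.001, -0.148, 0.989, -0.0]
contact_force: [0.1, 0.7, 0.6]
width: 23.6
finger_force: 0.2
```

drive_tool:
  xyz:
    - [0,0,-0.1]
    - [0,0,-0.3]
    - [0,0,-0.4]
    - [0,0,-0.4]
    - [0,0,-0.4]
  dr:
    - [0,0,0]
    - [0,0,0.2]
    - [0,0,0.413]
    - [0,0,0.413]
    - [0,0,0.413]
  fingers: [0.9,0.9,0.9,0.9,0.9]

```text
time: 20.82
position: [438.3, -174.0, 107.6]
tool_rot: [-0.0, -0.041, 0.999, -0.0]
contact_force: [0.8, -0.0, -0.6]
width: 19.8
finger_force: 15.0
```

```bash
python3 - <<'E'
from h import *
go(*C["green"],100,4.6)
E
```

```text
t 20.825 pos [ 438.3 -174.   107.6] yaw 4.71 w 19.8 shift [-0.546  1.1    0.03 ] drz 0.004
```

drive_tool:
  xyz:
    - [-0.27,0.55,-0.1]
    - [-0.27,0.55,-0.1]
    - [-0.27,0.55,-0.1]
    - [-0.27,0.55,-0.1]
  dr:
    - [0,0,0]
    - [0,0,0]
    - [0,0,0]
    - [0,0,0]
  fingers: [0.9,0.9,0.9,0.9]

```text
time: 21.32
position: [495.3, -29.2, 131.8]
tool_rot: [-0.001, -0.043, 0.999, 0.0]
contact_force: [-0.3, -0.1, -0.6]
width: 20.2
finger_force: 15.0
```

drive_tool:
  xyz:
    - [-0.276,0.55,0.0]
    - [-0.276,0.55,0.1]
    - [-0.276,0.55,0.21]
    - [-0.276,0.55,0.21]
    - [-0.276,0.55,0.21]
  dr:
    - [0,0,0]
    - [0,0,0]
    - [0,0,0]
    - [0,0,0]
    - [0,0,0]
  fingers: [0.9,0.9,0.9,0.9,0.9]

```text
time: 21.95
position: [551.7, 108.7, 79.8]
tool_rot: [-0.001, -0.039, 0.999, -0.001]
contact_force: [0.5, -0.9, 0.2]
width: 20.0
finger_force: 15.0
```

```bash
python3 - <<'E'
from h import *
a=snap("wrist","w10.png"); b=snap("side")
im=cv2.cvtColor(np.asarray(b["pixels"])[60:260,150:350].copy(),cv2.COLOR_RGB2BGR)
im=cv2.resize(im,(420,420),interpolation=cv2.INTER_CUBIC); w=cv2.imread("pics/w10.png")[:,180:380]
cv2.imwrite("pics/c10.png",np.hstack([w,im]))
go(*C["green"],24,4.6)
E
```

```text
t 22.05 pos [552.4 108.7  80.9] yaw 4.46 w 20.0 shift [0.002 0.011 0.227] drz -0.005
```

View pics/c10.png

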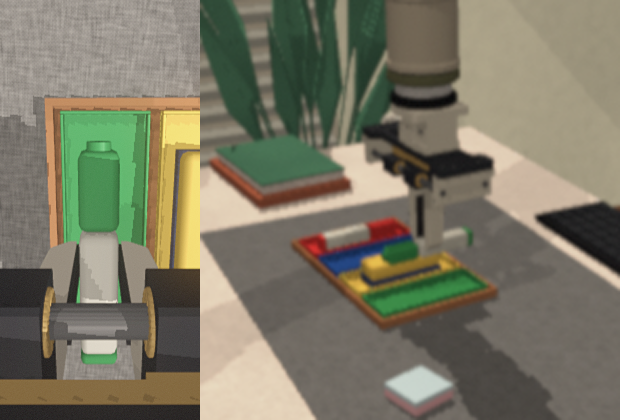

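The wrist crop shows the green marker held straight over the green tray. The side crop shows it parallel to the tray's long edge, so level. Lowering.

drive_tool:
  xyz:
    - [0.002,0.008,0.1]
    - [0.002,0.008,0.2]
    - [0.002,0.008,0.226]
    - [0.002,0.008,0.226]
  dr:
    - [0,0,0]
    - [0,0,0]
    - [0,0,0]
    - [0,0,0]
  fingers: [0.9,0.9,0.9,0.9]

```text
time: 22.55
position: [552.0, 112.0, 24.4]
tool_rot: [0.0, -0.04, 0.999, -0.0]
contact_force: [0.3, -0.3, -0.1]
width: 19.8
finger_force: 15.0
```

drive_tool:
  xyz:
    - [0,0,0.01]
    - [0,0,0.02]
    - [0,0,0.02]
  dr:
    - [0,0,0]
    - [0,0,0]
    - [0,0,0]
  fingers: [0.9,0.9,0.9]

```text
time: 22.92
position: [552.8, 112.7, 20.4]
tool_rot: [0.001, -0.04, 0.999, 0.0]
contact_force: [-1.5, -0.5, 12.1]
width: 19.8
finger_force: 15.0
```

drive_tool:
  xyz:
    - [0,0,0.006]
    - [0,0,0.012]
    - [0,0,0.012]
  dr:
    - [0,0,0]
    - [0,0,0]
    - [0,0,0]
  fingers: [0.9,0.9,0.9]

```text
time: 23.3
position: [553.2, 112.8, 18.1]
tool_rot: [0.002, -0.04, 0.999, 0.0]
contact_force: [-2.2, -1.7, 18.0]
width: 19.5
finger_force: 15.0
```

drive_tool:
  xyz:
    - [0,0,-0.004]
    - [0,0,-0.004]
    - [0,0,-0.004]
    - [0,0,-0.004]
    - [0,0,-0.004]
    - [0,0,-0.06]
    - [0,0,-0.2]
    - [0,0,-0.35]
    - [0,0,-0.35]
  dr:
    - [0,0,0]
    - [0,0,0]
    - [0,0,0]
    - [0,0,0]
    - [0,0,0]
    - [0,0,0]
    - [0,0,0]
    - [0,0,0]
    - [0,0,0]
  fingers: [0.9,0.76,0.7,0.66,0.66,0.66,0.66,0.66,0.66]

```text
time: 24.42
position: [553.4, 113.1, 106.7]
tool_rot: [0.003, -0.04, 0.999, 0.001]
contact_force: [0.3, 0.2, -0.1]
width: 31.8
finger_force: 0.0
```

```bash
python3 - <<'E'
from h import *
a=snap("wrist","w11.png"); go(599,-353,130,-8.5)
E
```

```text
t 24.475 pos [552.6 113.1 105.2] yaw 4.6 w 31.7 shift [-0.036 -1.873 -0.1  ] drz 0.437
```

View pics/w11.png

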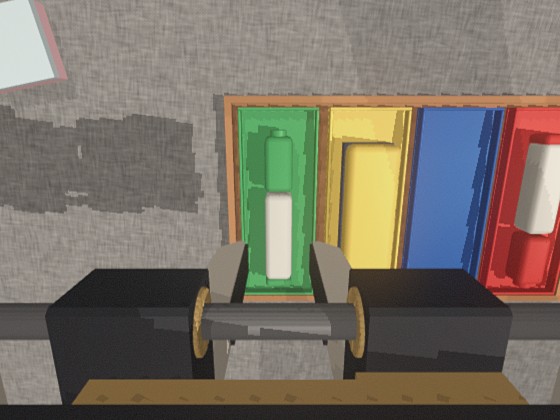

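Green lies flat in its tray, rows 130–280 near column 278. Now to the blue marker.

drive_tool:
  xyz:
    - [-0.02,-0.95,-0.15]
    - [-0.02,-0.95,-0.15]
    - [-0.02,-0.95,-0.15]
    - [-0.02,-0.95,-0.15]
    - [-0.02,-0.95,-0.15]
  dr:
    - [0,0,0]
    - [0,0,0]
    - [0,0,0]
    - [0,0,0]
    - [0,0,0]
  fingers: [0.6,0.47,0.47,0.47,0.47]

```text
time: 25.1
position: [575.5, -128.8, 140.9]
tool_rot: [0.0, -0.036, 0.999, -0.001]
contact_force: [-1.0, 0.5, 0.3]
width: 49.1
finger_force: 0.0
```

drive_tool:
  xyz:
    - [-0.016,-0.925,0]
    - [-0.016,-0.925,0]
    - [-0.016,-0.925,0.1]
    - [-0.016,-0.925,0.17]
    - [-0.016,-0.925,0.17]
    - [-0.016,-0.925,0.17]
    - [-0.016,-0.925,0.17]
  dr:
    - [0,0,0.437]
    - [0,0,0.437]
    - [0,0,0.437]
    - [0,0,0.437]
    - [0,0,0.437]
    - [0,0,0.437]
    - [0,0,0.437]
  fingers: [0.47,0.47,0.47,0.47,0.47,0.47,0.47]

```text
time: 25.98
position: [599.3, -351.3, 98.8]
tool_rot: [0.0, 0.073, 0.997, 0.0]
contact_force: [0.6, 0.4, 0.7]
width: 49.4
finger_force: 0.0
```

```bash
python3 - <<'E'
from h import *
a=snap("wrist","w12.png"); report(a,12,80,20); go(599,-353,8,-8.5)
E
```

```text
red 469 [407.  50.] [ 499.3 -250.5] rect@z (array([ 499.3, -250.5]), array([24.8,  8.7]), -85.1) rect@zt (array([ 500.2, -253.4]), array([24. ,  8.4]), -85.1)
blue 1448 [406. 245.] [ 639.8 -258.2] rect@z (array([ 640.2, -258. ]), array([40.1, 24.5]), -14.3) rect@zt (array([ 636.7, -260.7]), array([38.8, 23.8]), -14.3)
blue 1242 [277. 262.] [ 639.4 -359.9] rect@z (array([ 640.8, -360.2]), array([44.6, 19.3]), -8.4) rect@zt (array([ 637.2, -359.6]), array([43.1, 18.7]), -8.4)
blue 308 [433. 125.] [ 551.5 -234.3] rect@z (array([ 551.3, -235.3]), array([25.,  7.]), 76.1) rect@zt (array([ 550.6, -238.7]), array([24.2,  6.7]), 76.1)
blue 259 [277. 141.] [ 546.  -345.8] rect@z (array([ 546. , -345.7]), array([19.5,  6.4]), 81.6) rect@zt (array([ 545.4, -345.6]), array([18.8,  6.2]), 81.6)
t 26.025 pos [ 599.3 -351.6   99. ] yaw -8.37 w 49.1 shift [ 0.001 -0.006  0.364] drz 0.004
```

View pics/w12.png

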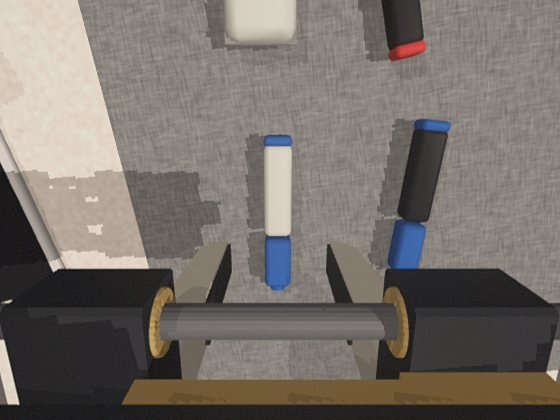

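The blue marker is upright at column 277, middle (600,-354). The black one at column 420 is clear.

drive_tool:
  xyz:
    - [-0.003,-0.009,0.2]
    - [-0.003,-0.009,0.33]
    - [-0.003,-0.009,0.366]
    - [-0.003,-0.009,0.366]
    - [-0.003,-0.009,0.366]
    - [-0.003,-0.009,0.366]
    - [-0.003,-0.009,0.366]
    - [-0.003,-0.009,0.366]
    - [-0.003,-0.009,0.366]
  dr:
    - [0,0,0]
    - [0,0,0]
    - [0,0,0]
    - [0,0,0]
    - [0,0,0]
    - [0,0,0]
    - [0,0,0]
    - [0,0,0]
    - [0,0,0]
  fingers: [0.47,0.47,0.47,0.47,0.9,0.9,0.9,0.9,0.9]
  squeeze: 15

```text
time: 27.15
position: [599.2, -356.1, 7.5]
tool_rot: [0.0, 0.074, 0.997, -0.0]
contact_force: [-0.6, 0.9, 6.0]
width: 19.8
finger_force: 15.0
```

drive_tool:
  xyz:
    - [0,0,-0.1]
    - [0,0,-0.3]
    - [0,0,-0.46]
    - [0,0,-0.46]
    - [0,0,-0.46]
  dr:
    - [0,0,0]
    - [0,0,-0.2]
    - [0,0,-0.437]
    - [0,0,-0.437]
    - [0,0,-0.437]
  fingers: [0.9,0.9,0.9,0.9,0.9]

```text
time: 27.78
position: [598.4, -355.8, 121.4]
tool_rot: [-0.0, -0.039, 0.999, 0.0]
contact_force: [0.1, 2.0, -0.7]
width: 19.6
finger_force: 15.0
```

```bash
python3 - <<'E'
from h import *
go(*C["blue"],80,4.6)
E
```

```text
t 27.775 pos [ 598.4 -355.8  121.4] yaw 4.53 w 19.6 shift [0.038 2.405 0.167] drz -0.002
```

drive_tool:
  xyz:
    - [0.01,0.9,-0.02]
    - [0.01,0.9,-0.02]
    - [0.01,0.9,-0.02]
    - [0.01,0.9,-0.02]
    - [0.01,0.9,-0.02]
  dr:
    - [0,0,0]
    - [0,0,0]
    - [0,0,0]
    - [0,0,0]
    - [0,0,0]
  fingers: [0.9,0.9,0.9,0.9,0.9]

```text
time: 28.4
position: [577.5, -127.8, 125.4]
tool_rot: [-0.001, -0.042, 0.999, 0.001]
contact_force: [0.3, -1.0, 0.5]
width: 20.1
finger_force: 15.0
```

drive_tool:
  xyz:
    - [0.01,0.9,0]
    - [0.01,0.9,0]
    - [0.01,0.9,0]
    - [0.01,0.9,0]
    - [0.01,0.9,0]
  dr:
    - [0,0,0]
    - [0,0,0]
    - [0,0,0]
    - [0,0,0]
    - [0,0,0]
  fingers: [0.9,0.9,0.9,0.9,0.9]

```text
time: 29.02
position: [557.4, 94.6, 125.7]
tool_rot: [-0.001, -0.042, 0.999, 0.0]
contact_force: [-0.1, -0.7, -1.5]
width: 20.3
finger_force: 15.0
```

drive_tool:
  xyz:
    - [0.018,0.605,0]
    - [0.018,0.605,0]
    - [0.018,0.605,0.08]
    - [0.018,0.605,0.18]
    - [0.018,0.605,0.18]
    - [0.018,0.605,0.18]
  dr:
    - [0,0,0]
    - [0,0,0]
    - [0,0,0]
    - [0,0,0]
    - [0,0,0]
    - [0,0,0]
  fingers: [0.9,0.9,0.9,0.9,0.9,0.9]

```text
time: 29.78
position: [541.9, 240.5, 81.9]
tool_rot: [-0.0, -0.039, 0.999, -0.001]
contact_force: [0.9, -1.0, 0.4]
width: 20.2
finger_force: 15.0
```

```bash
python3 - <<'E'
from h import *
go(*C["blue"],24,4.6)
E
```

```text
t 29.775 pos [541.9 240.5  81.9] yaw 4.44 w 20.2 shift [0.001 0.01  0.232] drz -0.005
```

drive_tool:
  xyz:
    - [0.001,0.008,0.1]
    - [0.001,0.008,0.2]
    - [0.001,0.008,0.24]
    - [0.001,0.008,0.252]
    - [0.001,0.008,0.252]
  dr:
    - [0,0,0]
    - [0,0,0]
    - [0,0,0]
    - [0,0,0]
    - [0,0,0]
  fingers: [0.9,0.9,0.9,0.9,0.9]

```text
time: 30.4
position: [541.3, 244.4, 19.6]
tool_rot: [0.0, -0.04, 0.999, 0.0]
contact_force: [0.0, -0.8, -0.6]
width: 20.1
finger_force: 15.0
```

drive_tool:
  xyz:
    - [0,0,0.008]
    - [0,0,0.014]
    - [0,0,0.014]
  dr:
    - [0,0,0]
    - [0,0,0]
    - [0,0,0]
  fingers: [0.9,0.9,0.9]

```text
time: 30.78
position: [540.8, 244.6, 15.5]
tool_rot: [0.0, -0.04, 0.999, 0.0]
contact_force: [-0.0, 0.1, -0.4]
width: 19.9
finger_force: 15.0
```

drive_tool:
  xyz:
    - [0,-0.003,0.006]
    - [0,-0.003,0.01]
    - [0,-0.003,0.01]
  dr:
    - [0,0,0]
    - [0,0,0]
    - [0,0,0]
  fingers: [0.9,0.9,0.9]

```text
time: 31.15
position: [540.9, 243.7, 13.5]
tool_rot: [0.0, -0.04, 0.999, 0.0]
contact_force: [-1.3, -0.9, 8.3]
width: 19.4
finger_force: 15.0
```

drive_tool:
  xyz:
    - [0,0,-0.002]
    - [0,0,-0.002]
    - [0,0,-0.002]
    - [0,0,-0.002]
    - [0,0,-0.002]
    - [0,0,-0.06]
    - [0,0,-0.2]
    - [0,0,-0.35]
    - [0.5,0,-0.6]
    - [0.5,0,-0.6]
    - [0.5,0,-0.6]
  dr:
    - [0,0,0]
    - [0,0,0]
    - [0,0,0]
    - [0,0,0]
    - [0,0,0]
    - [0,0,0]
    - [0,0,0]
    - [0,0,0]
    - [0,0,0]
    - [0,0,0]
    - [0,0,0]
  fingers: [0.9,0.76,0.7,0.66,0.66,0.66,0.66,0.66,0.66,0.66,0.66]

```text
time: 32.52
position: [413.5, 233.5, 165.0]
tool_rot: [0.0, -0.041, 0.999, 0.001]
contact_force: [0.6, 0.1, -0.6]
width: 31.8
finger_force: 0.0
```

```bash
python3 - <<'E'
from h import *
a=snap("wrist","w13.png"); s=snap("scene"); go(*C["yellow"],200,4.6)
for n in "permanent_red permanent_blue".split():
    for d in ctrl.spot_in(n,s)[:1]: print(n,d["pixel"],ray(s,d["pixel"],15)[0])
# tray frame to pixel helper: measured ends
u=np.array([np.cos(np.radians(4.5)),np.sin(np.radians(4.5))]); v=np.array([-u[1],u[0]])
h=cv2.cvtColor(np.asarray(a["pixels"]),cv2.COLOR_RGB2HSV)
w=((h[...,1]<60)&(h[...,2]>110)).astype(np.uint8)
for ar,c,pts in blobs(w,300)[:8]:
    q=rect(a,pts,24)
    print(ar,np.round(c),q,{k:np.round([(q[0]-C[k])@u,(q[0]-C[k])@v],1).tolist() for k in C})
for k,m in masks(a["pixels"]).items():
    for ar,c,pts in blobs(m,300)[:2]: print(k,rect(a,pts,14))
E
```

```text
t 32.625 pos [415.8 234.3 164.4] yaw 4.67 w 31.8 shift [-0.503 -0.27  -0.142] drz 0.002
permanent_red [174.9, 228.3] [ 445.90742151 -255.84077282   15.        ]
permanent_blue [199.8, 287.2] [ 612.27476126 -248.12700151   15.        ]
132301 [298. 128.] (array([388. , 225.4]), array([543.1, 267.8]), -85.4) {'red': [-154.3, -71.4], 'blue': [-154.3, -5.4], 'yellow': [-154.3, 60.6], 'green': [-154.3, 126.6]}
3445 [ 28. 372.] (array([624.9, -16.3]), array([78.8, 58.9]), 4.6) {'red': [62.9, -331.0], 'blue': [62.9, -265.0], 'yellow': [62.9, -198.9], 'green': [62.9, -132.9]}
1458 [333. 271.] (array([483. , 292.7]), array([68.9, 28.5]), 19.8) {'red': [-54.3, -11.8], 'blue': [-54.3, 54.2], 'yellow': [-54.3, 120.2], 'green': [-54.4, 186.2]}
1433 [224. 271.] (array([491.8, 183.3]), array([68.7, 28.2]), -11.0) {'red': [-54.1, -121.5], 'blue': [-54.1, -55.5], 'yellow': [-54.1, 10.5], 'green': [-54.2, 76.5]}
1173 [521. 374.] (array([587.3, 505.5]), array([100.3,  33.3]), 36.3) {'red': [66.4, 192.2], 'blue': [66.4, 258.2], 'yellow': [66.3, 324.2], 'green': [66.3, 390.2]}
587 [278. 288.] (array([505.9, 239.1]), array([30.4, 19.9]), 4.6) {'red': [-35.7, -67.0], 'blue': [-35.7, -1.0], 'yellow': [-35.7, 65.0], 'green': [-35.7, 131.0]}
317 [279. 328.] (array([551.1, 241.8]), array([63. ,  5.8]), -85.4) {'red': [9.6, -67.9], 'blue': [9.6, -1.9], 'yellow': [9.6, 64.1], 'green': [9.5, 130.2]}
316 [551. 362.] (array([570.5, 531.8]), array([55.7,  9.6]), 5.8) {'red': [51.7, 219.7], 'blue': [51.7, 285.7], 'yellow': [51.7, 351.7], 'green': [51.6, 417.7]}
red (array([470.7, 314.8]), array([37.1, 24.5]), -85.4)
red (array([590., 293.]), array([44.7, 20.8]), 6.1)
blue (array([496.3, 239.1]), array([61.3, 57.7]), 4.6)
blue (array([593.1, 246.7]), array([57.5, 42.9]), -85.4)
yellow (array([483.1, 159.9]), array([35.8, 25.8]), -87.7)
yellow (array([597.4, 200.5]), array([44.6, 20.7]), 3.2)
```

View pics/w13.png

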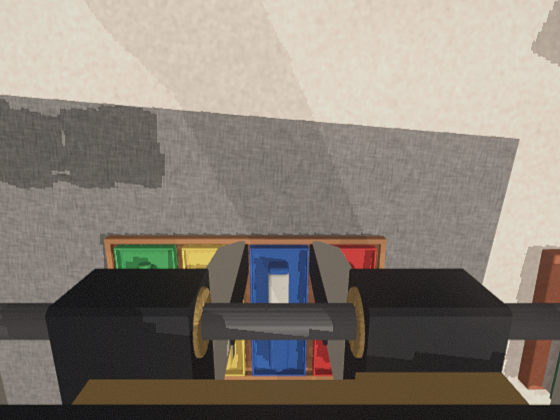

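The view is too far back: it only shows the blue marker's white barrel near (278,288), inside its tray. I've used up my picture allowance, so I'll check placement by numbers from directly above the caddy.

drive_tool:
  xyz:
    - [-0.3,-0.1,-0.2]
    - [-0.45,-0.1,-0.2]
    - [-0.45,-0.1,-0.2]
    - [-0.45,-0.1,-0.2]
    - [-0.45,-0.1,-0.2]
  dr:
    - [0,0,0]
    - [0,0,0]
    - [0,0,0]
    - [0,0,0]
    - [0,0,0]
  fingers: [0,0,0,0,0]

```text
time: 33.35
position: [529.3, 217.8, 211.8]
tool_rot: [-0.001, -0.04, 0.999, -0.0]
contact_force: [0.6, -0.3, 0.4]
width: 77.0
finger_force: 0.0
```

```bash
python3 - <<'E'
from h import *
a=snap("wrist"); go(*C["yellow"],200,4.6)
u=np.array([np.cos(np.radians(4.5)),np.sin(np.radians(4.5))]); v=np.array([-u[1],u[0]])
h=cv2.cvtColor(np.asarray(a["pixels"]),cv2.COLOR_RGB2HSV)
for nm,w,z in (("white",(h[...,1]<70)&(h[...,2]>125),23),):
  for ar,c,pts in blobs(w.astype(np.uint8),200)[:12]:
    q=rect(a,pts,z)
    for k in C:
        d=[(q[0]-C[k])@u,(q[0]-C[k])@v]
        if abs(d[0])<80 and abs(d[1])<32: print(nm,ar,np.round(c),q,k,np.round(d,1))
for k,m in masks(a["pixels"]).items():
    for ar,c,pts in blobs(m,300)[:3]: print(k,ar,np.round(c),rect(a,pts,13))
s=ctrl.sense(); 
for n in "marker_red marker_green marker_blue eraser".split():
    for d in ctrl.spot_in(n,a)[:1]:
        q=ray(a,d["pixel"],22)[0][:2]; k={"eraser":"yellow"}.get(n,n[7:]); print(n,np.round(d["pixel"]),round(d["p"],2),np.round([(q-C[k])@u,(q-C[k])@v],1))
E
```

```text
t 33.4 pos [529.3 217.9 212.1] yaw 4.64 w 81.3 shift [-0.056 -0.168  0.048] drz 0.001
white 79087 [337.  95.] (array([496. , 216.5]), array([557.3, 281.4]), -85.4) blue [-47.3 -22.8]
white 1218 [303. 181.] (array([523.1, 240.9]), array([66.7, 20.1]), 4.5) blue [-18.4  -0.6]
white 1169 [366. 184.] (array([520.5, 306.8]), array([65.9, 19.5]), 4.5) red [-15.8  -0.7]
red 5636 [362. 188.] (array([535.9, 308.5]), array([150. ,  61.1]), 4.5)
blue 3334 [303. 198.] (array([539.2, 242.8]), array([144.1,  57.2]), 4.5)
yellow 7102 [240. 193.] (array([546.5, 176.3]), array([150.1,  59. ]), 4.5)
marker_red [363. 192.] 0.59 [-7.3 -2.3]
marker_green [180. 194.] 0.94 [-6.   1.7]
marker_blue [306. 198.] 0.87 [-1.5  2.9]
eraser [240. 197.] 0.86 [-1.8 -1.1]
```

Red and blue sit within 3 mm of their tray centres and the eraser within 2 mm. Green is well inside by both the picture and the network. The black markers haven't moved. Handing in.

```bash
python3 -c "
from plant import ctrl
print(ctrl.job_done())"
```

```text
the job is handed in; nothing more can be done
None
```

I handed the job in at about 33 s of the 106 s allowed: the three white markers and the eraser lie in the trays of their own colours and the black markers stayed put, but I have no verdict back. I also viewed 15 pictures, one over the limit of 14.

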